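Prop open the lid of the tooling chest

ROBOT

A 6-joint arm with a two-finger parallel gripper is mounted at the origin on the work surface. World frame = base frame: x ahead of the robot, y to its left, z up, the work surface at z = 0. Lengths are in mm, angles in degrees, forces in N, time in s.
With the tool pointing down it reaches from about 300 to 850 mm from the base axis. Payload 4.2 kg.
Tool frame: the origin (TCP) lies midway between the tips of the shut fingers; the grasp point (between the pads) lies env.hold_point_z behind it (env.hold_point_z is the distance from the TCP to the grasp point, in mm); z points along the fingers, y is the line along which they close (so a half turn about z gives the same grasp; the last joint's range is limited). The gripper opens to 91 mm and grips with 3 to 60 N. Pads are 32 mm wide; open, the fingers measure 118 mm over their backs; the gripper's body (76 mm by 178 mm) begins 60 mm behind the grasp point.
Start: joints at [-70.76, 18.312, 89.639, -0, 72.044, -1.146], TCP at [200.3, -539.002, 213.976] pointing down, gripper open.
Joint ranges: [-177.97, 177.97], [-48.28, 115.42], [12.27, 149.76], [-77.06, 257.06], [2.81, 150.46], [-146.56, 146.56]. Speed limits (degrees/s): [147.25, 147.25, 180, 180, 180, 180].

INTERFACE

Orientations are given as [roll, pitch, yaw] about the fixed x, y, z axes, in that order (R = Rz(yaw) Ry(pitch) Rx(roll)).
In Python, from workcell import env, viewer, spotter gives the robot as it stands.
- The arm moves only by the tool apply_moves, never from a script. Its arguments are lists of equal length, an entry for each row: "delta_pos": the shift along the world's x, y, z normalised to -1 to 1, where 1 is 120 mm, a list of three; "rot": the turn, a rotation vector about the world's x, y, z normalised to -1 to 1, where 1 is 1.5 rad, a list of three; "hand": the opening, from 0 (shut) to 1 (fully open). A call has 1 to 10 rows; each row is the pose to reach, as a shift and turn from the pose commanded when the call began; what a row does not reach only later rows make up. A row lasts 1/12 s, in which the tool goes at most 41.7 mm and 7.16 degrees, less where a joint would pass 70% of its speed; a pose out of reach is approached as far as the arm can. A call with a number of a shift or a turn outside -1 to 1 is refused whole. A call with a gripper value outside its range is refused whole. The fingers move at their own pace and stop on an object; "newtons" is the grip in N (left out, the last holds). Time passes only in rows, so rows that repeat a pose let the fingers close. It gives the time, the measured TCP pose, the force, the opening and the grip force at its end, in the units of the state.
- env.state(): the state, without advancing time (a new reading comes with each control period).
- viewer.grab_frame(name): name is "scene" or "top" or "wrist"; returns a dict with "pixels" (384x512x3 uint8, red, green, blue), "camera_matrix" (3x3 intrinsics, pixels), "R" (3x3) and "t" (3): a world point X has camera coordinates R X + t; the wrist camera has in their place "mount" (4x4, takes a point from camera to tool coordinates, whose origin is the TCP and whose axes are the flange's). Camera axes: x right, y down, z forward; pixel columns grow to the right and rows downward; lengths in mm; the calibration is good to about 2 mm. The wrist camera is an equidistant fisheye: a pixel r from the principal point sees the ray r / f radians off the axis. A picture is of the moment at which its call begins: read the wrist's pose just before it. There is no depth.
- env.job_done(): hands the job in; it is judged then, once.
Trained networks look in a picture, given as the dict that the camera call returned (one of the last four; its "shot" number tells which), for a name from the list of things; names that differ only in an ending like _2 or _b are one class to them, and where a whole thing is asked for, a point or a joint stands for the part that bears it (a point fixed in the world has none). Each returns a list of dicts, best first, with "score" (0 to 1); they miss things now and then, are a little off and sometimes report something else, mostly with a low value. They report only what shows in the picture. A call takes as long as a camera call.
- spotter.trace(picture, query): "mask" (384x512 bool, what is visible of it) and "box" ([centre column, centre row, width, height] in pixels, round what is visible of it).
- spotter.landmark_of(picture, query): "position" ([column, row] in pixels: a listed point, or the origin of a listed thing).
The state is a dict: "time_s": time; "qpos": joint angles; "qvel": joint speeds; "effort": joint torques, N m; "ee_pos": TCP position; "ee_rot": TCP orientation; "force": force on the tool from outside, world axes, zero at the start; "torque": the same for the moment, N m; "gripper_width": finger opening in mm; "gripper_force": force on a finger pad.
Only numpy, scipy, OpenCV 4.12 (cv2) and the standard library are available. Lean on these libraries where they do the work, as an engineer would, in place of code of your own. Each camera call takes 0.05 s, during which the arm holds its last target. There are 200 camera calls.

TASK

Open the grey tooling chest with its prop rod: take the rod by its rubber grip, lift the lid with it, then swing the rod down and set its foot into the holding hole of the stay block on the rail beside the chest, so that the lid stands propped open by itself. The block is clamped somewhere along the rail, so feel for the hole with the foot gently, without pressing the rod hard onto the rail or block, never drop or fling the lid, leave the other things on the bench where they are, and let go of everything at the end.

Things in the scene. Friction and masses are not known exactly. Their poses are not given: they have to be found in the camera images.
- chest: Grey sheet-steel chest, fixed, 200 mm deep (x) x 240 wide (y) x 120 high. Origin: centre of its underside; z up, x from its front to its back (the front, at x = -100, looks roughly towards the robot), y to its left. The lid is hinged along the back rim. Prop rod and stay rail lie outside the chest in the upright plane y = -150 mm of this frame.
- lid: The chest's lid, 200 mm deep, about 0.75 kg (up to a third more or less). Origin: middle of its front edge; axes parallel to the chest's when shut. It turns about the hinge line, along the chest's y through (100, 0, 120) mm of the chest, its front edge rising, by up to 1.4 rad. It falls shut freely if nothing holds it; propped open it stands at about 0.6 to 0.95 rad.
- prop: Bent steel rod 10 mm thick, 0.12 kg, hinged to a bracket at the lid's right edge by a stiff pivot that holds the rod's own weight. Origin: the pivot, in the lid 120 mm ahead of the hinge line and 56 mm above it. Runs 270 mm along its own -x, then bends into a pin 25 mm long (round end) along its (-0.573, 0, -0.820). Its y is the pivot axis, parallel to the chest's y.
- prop_grip (a point): Middle of the rod's black rubber grip: 18 mm thick, 44 long, a 24 mm collar at each end, 210 mm from the pivot along the rod. Fingers go either side (along the chest's y); the rod can turn between them. A stop keeps the rod at least 0.22 rad below the lid's plane, so raising the grip raises the lid; from the stop it can swing down by 2 rad; it starts 0 to 0.1 rad below it.
- prop_foot (a point): Very end of the rod's pin.
- stay_rail: Dark flat bar 30 mm wide, 285 mm long along the chest's x, fixed at the chest's right side and reaching 145 mm ahead of the chest's front; top at z = 61 mm of the chest. Carries the stay block: steel, 80 mm long (x), 30 wide, 14 high, the holding hole upright through its middle, 16 mm (x) by 14 mm (y), 14 deep down to the rail. Axes and origin as the chest's.
- rail_mid (a point): Middle of the range in which the hole may lie, at the height of the block's top: (-170, -150, 75) mm of the chest. The block is clamped with its hole anywhere from 22 mm behind to 22 mm ahead of this point along x; where is not measured. When the foot is in, the pin stands about upright and its end rests on the rail, 14 mm below the block's top.
- sleeve: Steel sleeve (tube) 42 mm across, 85 high, standing near the rail; leave alone. Origin: centre of its underside.
- jaw: Stepped steel chuck jaw, 60 x 24 x 36 mm, in front of the chest; leave alone. Origin: centre of its underside.
- reducer: Tapered steel reducer 44 mm across, 82 high; leave alone. Origin: centre of its underside.
- oil_bottle: White closed oil bottle 60 mm across, 150 high; leave alone. Origin: centre of its underside.
- spanner: Steel spanner 180 mm long; leave alone. Origin: its underside.
- bush: Steel bush 48 mm across, 35 high; leave alone. Origin: centre of its underside.

How it is judged:
By the outcome, as a careful person would: the job done as asked, in the order asked, and still so for the second after the job is handed in, with the robot touching nothing.
It also fails if it takes over 58 s, if anything falls off the work surface, if the arm or the gripper's body presses on something with over 40 N, if the wrist force passes 120 N, or if a joint passes its speed limit or range.

## Working session

There is one attempt and no reset: what is moved stays moved. The work goes in short steps, Python scripts to look and compute and a tool call to move; the robot and the scene stay as the last step left them, time stands still between calls to the robot, and variables do not carry over. Pictures are saved under pics/ and viewed, at most 10 in all, crops included, and the job is handed in when it is done.

Besides the shell and the picture viewer there is one more tool, called after "Emit:" by a JSON object that holds its "op" and its "data". apply_moves: Moves the arm, as the interface text tells. Its arguments: {"type":"object","properties":{"delta_pos":{"type":"array"},"rot":{"type":"array"},"hand":{"type":"array"},"newtons":{"type":"number"}},"required":["delta_pos","rot","hand"]}

```bash
ls; mkdir -p pics; cat > h.py <<'E'
import numpy as np,cv2
from workcell import env,viewer,spotter
def ray(p,px):
    K=p["camera_matrix"];d=np.linalg.inv(K)@[px[0],px[1],1.]
    R=np.array(p["R"]);t=np.array(p["t"]);return -R.T@t,R.T@d
def onz(p,px,z):
    o,d=ray(p,px);return o+d*(z-o[2])/d[2]
def tri(a,pa,b,pb):
    o1,d1=ray(a,pa);o2,d2=ray(b,pb);d1=d1/np.linalg.norm(d1);d2=d2/np.linalg.norm(d2)
    s=np.linalg.lstsq(np.c_[d1,-d2],o2-o1,rcond=None)[0]
    A=o1+s[0]*d1;B=o2+s[1]*d2;return (A+B)/2,np.linalg.norm(A-B)
def proj(p,X):
    c=np.array(p["R"])@X+np.array(p["t"]);u=np.array(p["camera_matrix"])@c;return u[:2]/u[2]
E
python3 - <<'E'
from h import *
np.set_printoptions(precision=1,suppress=True)
print(env.state(),env.hold_point_z)
a=viewer.grab_frame("scene");b=viewer.grab_frame("top")
cv2.imwrite("pics/a.png",np.hstack([a["pixels"],b["pixels"]])[:,:,::-1][:, :] if 0 else cv2.resize(a["pixels"][:,:,::-1],(800,600)))
cv2.imwrite("pics/b.png",cv2.resize(b["pixels"][:,:,::-1],(800,600)))
for n in ["chest","lid","prop","prop_grip","prop_foot","stay_rail","rail_mid","sleeve","jaw","reducer","oil_bottle","spanner","bush"]:
    r=[spotter.landmark_of(p,n)[:1] for p in(a,b)]
    print(n,[(x[0]["position"],round(x[0]["score"],2)) if x else None for x in r], tri(a,r[0][0]["position"],b,r[1][0]["position"]) if r[0] and r[1] else "")
E
```

```text
pics
{'time_s': 0.0, 'qpos': array([-70.8,  18.4,  89.7,   0. ,  72. ,  -1.1]), 'qvel': array([-0. ,  0. ,  0. ,  0. ,  0.1,  0. ]), 'effort': array([ -0. , -41.2, -23.2,   0.1,   0. ,  -0. ]), 'ee_pos': array([ 200.1, -538.5,  213.1]), 'ee_rot': array([-179.9,   -0. ,   20.4]), 'force': array([0.2, 0.2, 0.3]), 'torque': array([-0.,  0.,  0.]), 'gripper_force': 0.0, 'gripper_width': 91.12138345033505} 18.8
chest [([308.7, 220.2], 0.89), ([238.7, 152.7], 0.96)] (array([698.3,  65.4,   6.4]), np.float64(4.538808619410602))
lid [([280.7, 182.9], 0.74), None] 
prop [([292.7, 211.5], 0.65), ([295.2, 136.2], 0.68)] (array([705. , -81.4, 177.5]), np.float64(2.0061580320553056))
prop_grip [([221.7, 208.0], 0.86), None] 
prop_foot [([197.9, 215.4], 0.65), ([299.6, 246.9], 0.77)] (array([ 432.2, -123.5,   72. ]), np.float64(4.753843047464562))
stay_rail [([249.3, 149.0], 0.59), ([302.7, 218.4], 0.55)] (array([518.9, -71.4, 299.5]), np.float64(101.24746429364015))
rail_mid [([238.6, 225.1], 0.64), ([297.3, 199.9], 0.72)] (array([ 557.7, -108.4,   79.4]), np.float64(3.06681748269678))
sleeve [None, ([331.5, 190.8], 0.63)] 
jaw [([252.9, 205.0], 0.61), ([239.5, 218.5], 0.64)] (array([508.7,  48.6,  -3. ]), np.float64(5.938996238512441))
reducer [([281.5, 281.9], 0.72), ([323.5, 149.6], 0.54)] (array([ 728.3, -182.3,   14.2]), np.float64(1.522683280913828))
oil_bottle [([309.2, 146.5], 0.79), ([302.1, 217.5], 0.7)] (array([590. , -43.6, 313.3]), np.float64(249.9009419000731))
spanner [([250.4, 148.7], 0.54), ([144.4, 260.7], 0.67)] (array([362.8, 302. ,  -4.8]), np.float64(3.3979272014869504))
bush [([148.2, 300.1], 0.61), ([390.9, 254.1], 0.82)] (array([ 442.3, -387.4,    1.4]), np.float64(1.0925385877566356))
```

View pics/a.png

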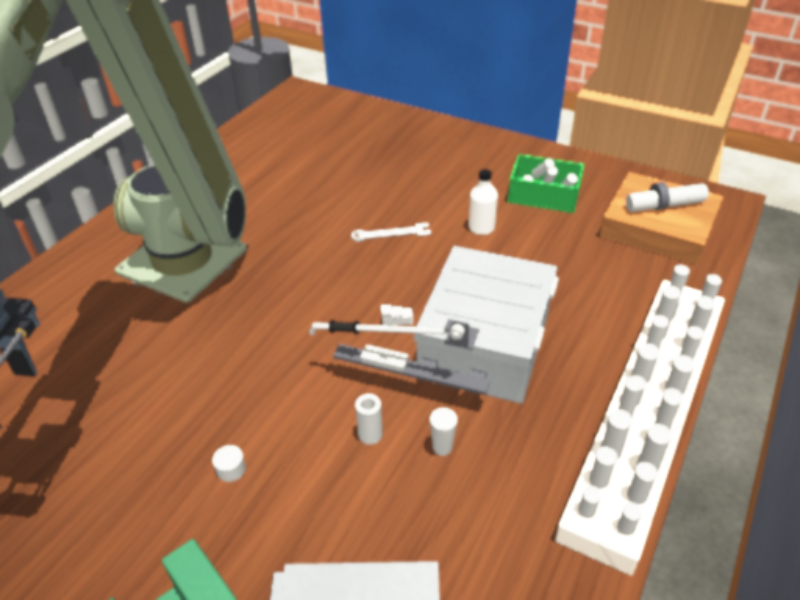

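View pics/b.png

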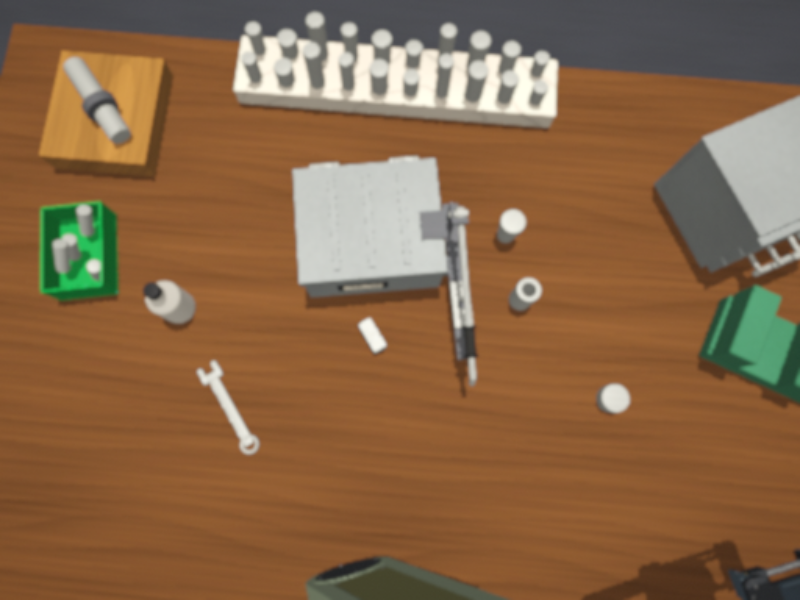

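The scene view shows the chest with the rod ahead of it: pivot at (457,333), foot at (313,328) and the pale block on the rail at about (385,355), in 800x600 pixels. The sleeve is at (370,420). In the top view the rod covers the rail. The network points agree with the given geometry at a yaw of about 9°, so I'll fit the chest pose next.

```bash
cat > fit.py <<'E'
from h import *
from scipy.optimize import least_squares
np.set_printoptions(precision=2,suppress=True)
a=viewer.grab_frame("scene");b=viewer.grab_frame("top")
def rodpts(al):
    g=lambda L:np.array([-20-L*np.cos(al),-150,176-L*np.sin(al)])
    be=al+np.arctan2(.82,.573)
    return g(210),g(270)+25*np.array([-np.cos(be),0,-np.sin(be)])
def W(q,X):
    c,s=np.cos(q[2]),np.sin(q[2]);return np.array([q[0]+c*X[0]-s*X[1],q[1]+s*X[0]+c*X[1],X[2]])
def loc(q,P):
    c,s=np.cos(q[2]),np.sin(q[2]);d=P-np.array([q[0],q[1],0]);return np.array([c*d[0]+s*d[1],-s*d[0]+c*d[1],d[2]])
obs=[]
for n,X in [("chest",(0,0,0)),("prop",(-20,-150,176)),("rail_mid",(-170,-150,75)),("lid",(-100,0,120)),("prop_grip",0),("prop_foot",1)]:
    for p in(a,b):
        r=spotter.landmark_of(p,n)
        if r: obs.append((p,X,np.array(r[0]["position"]),n))
def res(q):
    rp=rodpts(q[3]);o=[]
    for p,X,u,n in obs: o.append(proj(p,W(q,rp[X] if isinstance(X,int) else np.array(X,float)))-u)
    return np.concatenate(o)
s=least_squares(res,[698,65,.15,.27],loss="soft_l1",bounds=([500,-100,-.5,.22],[900,200,.8,.33]))
q=s.x;print(q,np.degrees(q[2]))
for (p,X,u,n),r in zip(obs,res(q).reshape(-1,2)):print(n,r)
np.save("q.npy",q)
rp=rodpts(q[3]);print("grip",W(q,rp[0]),"foot",W(q,rp[1]))
for n in("sleeve","reducer","jaw"):
    for p in(a,b):
        r=spotter.landmark_of(p,n)
        if r:print(n,r[0]["score"],loc(q,onz(p,r[0]["position"],0)))
u=proj(a,W(q,(-170,-150,75)));print("railmid px",u)
x0,y0=int(u[0])-45,int(u[1])-30
im=cv2.resize(a["pixels"][y0:y0+60,x0:x0+90,::-1],(800,533),interpolation=cv2.INTER_CUBIC)
cv2.imwrite("pics/c.png",im);print("crop",x0,y0)
for x in(-245,-192,-170,-148,-100):
  print(x,[ (proj(a,W(q,(x,y,z)))-[x0,y0])*800/90 for y,z in((-165,75),(-165,61),(-135,61))])
E
python3 fit.py
```

```text
[698.22  70.54   0.18   0.27] 10.309684583768563
chest [ 3.37 -3.47]
chest [0.02 0.27]
prop [-1.33 -0.82]
prop [0.75 1.89]
rail_mid [0.92 1.48]
rail_mid [ 0.61 -0.02]
lid [0.93 2.17]
lid [-0.44  0.4 ]
prop_grip [-1.75 -1.25]
prop_grip [-1.18  0.48]
prop_foot [2.09 0.19]
prop_foot [ 1.79 -1.79]
grip [ 506.16 -116.86  120.35] foot [ 441.   -128.71   80.9 ]
sleeve 0.7 [-142.41 -264.91    0.  ]
reducer 0.88 [ -12.39 -252.68    0.  ]
reducer 0.62 [ -17.84 -266.47    0.  ]
jaw 0.68 [-182.45   14.88    0.  ]
jaw 0.59 [-188.34   15.95    0.  ]
railmid px [239.42 225.88]
crop 194 195
-245 [array([163.87, 255.72]), array([167.49, 285.9 ]), array([202.84, 220.5 ])]
-192 [array([321.15, 292.7 ]), array([323.67, 322.88]), array([356.91, 256.32])]
-170 [array([387.28, 308.25]), array([389.33, 338.43]), array([421.67, 271.38])]
-148 [array([453.92, 323.91]), array([455.49, 354.1 ]), array([486.92, 286.56])]
-100 [array([601.1 , 358.52]), array([601.6, 388.7]), array([630.99, 320.06])]
```

View pics/c.png

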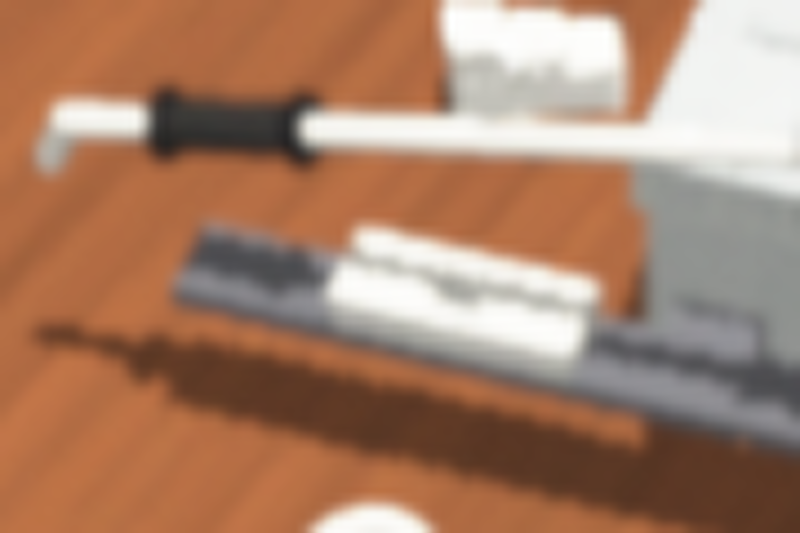

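Near view: the block's near lower edge runs from (328,335) to (582,372) and the hole shows at (462,290). That puts the hole at about x = -151 in the chest frame. The grip, at (235,125), fits the model. I'll move to a hover above the grip next.

```bash
cat > plan.py <<'E'
# planning helpers: chest-frame grip position + tilt e (rod elevation) -> TCP pose -> rows
from h import *
from scipy.spatial.transform import Rotation as Ro
import json
q=np.load("q.npy")
L1=np.hypot(120,56);B1=np.arctan2(56,120);H=np.array([100,120.])
FV=np.array([270+25*.573,-25*.820])   # foot rel pivot, (forward,up) in rod frame
def W(X):
    c,s=np.cos(q[2]),np.sin(q[2]);return np.array([q[0]+c*X[0]-s*X[1],q[1]+s*X[0]+c*X[1],X[2]])
def loc(P):
    c,s=np.cos(q[2]),np.sin(q[2]);d=np.array(P)-[q[0],q[1],0];return np.array([c*d[0]+s*d[1],-s*d[0]+c*d[1],d[2]])
def pivot(th): return H+L1*np.array([-np.cos(th+B1),np.sin(th+B1)])
def grip(th,e): return pivot(th)+210*np.array([-np.cos(e),np.sin(e)])
def foot(th,e):
    f=FV[0]*np.cos(e)-FV[1]*np.sin(e);u=FV[0]*np.sin(e)+FV[1]*np.cos(e)
    return pivot(th)+[-f,u]
def twolink(T,L2,off):  # hinge->T, returns th, e
    d=np.array([H[0]-T[0],T[1]-H[1]]);r=np.hypot(*d);ang=np.arctan2(d[1],d[0])
    A=np.arccos((L1**2+r*r-L2*L2)/(2*L1*r));th=ang+A-B1
    p=pivot(th);e=np.arctan2(T[1]-p[1],p[0]-T[0])-off
    return th,e
def fromfoot(fx,fz): return twolink((fx,fz),np.hypot(*FV),np.arctan2(FV[1],FV[0]))
def fromgrip(gx,gz): return twolink((gx,gz),210,0)
def tcp(gx,gz,tilt,dy=0,back=0):
    R=Ro.from_euler("z",q[2])*Ro.from_euler("y",tilt)*Ro.from_euler("x",np.pi)
    P=W(np.array([gx,-150+dy,gz]))+(18.8-back)*R.as_matrix()[:,2]
    return P,R
def cmd():
    c=np.load("cmd.npy");return c[:3],Ro.from_quat(c[3:])
def row(P,R):
    p0,R0=cmd();return list(np.round((P-p0)/120,3)),list(np.round((R*R0.inv()).as_rotvec()/1.5,3))
def setcmd(d,r):  # after a call: last row's values
    p0,R0=cmd();np.save("cmd.npy",np.r_[p0+np.array(d)*120,(Ro.from_rotvec(np.array(r)*1.5)*R0).as_quat()])
E
python3 - <<'E'
from plan import *
R=Ro.from_euler("xyz",[180,0,20.4],degrees=True)
np.save("cmd.npy",np.r_[200.3,-539.0,214.0,R.as_quat()])
g=grip(0,-.27);print(g)
print(tcp(g[0],g[1],-.27,back=110)[0],row(*tcp(g[0],g[1],-.27,back=110)))
for x in(-192,-170,-151): print(x,fromfoot(x,61),grip(*fromfoot(x,61)))
E
```

```text
[-222.39188824  119.9863983 ]
[ 482.32835126 -121.19311903  207.88230404] ([np.float64(2.35), np.float64(3.482), np.float64(-0.051)], [np.float64(0.048), np.float64(-0.174), np.float64(-0.117)])
-192 (np.float64(0.6121095582301208), np.float64(-0.5836218753488129)) [-141.27436972  119.06346577]
-170 (np.float64(0.7452530439674172), np.float64(-0.6183924643005184)) [-121.32352423  120.79177479]
-151 (np.float64(0.8629160926244435), np.float64(-0.6415814187602733)) [-103.72299548  121.90435508]
```

Emit:
{"op": "apply_moves", "data": {"delta_pos": [[0.5875, 0.87, 0.2], [0.5875, 0.87, 0.2], [0.5875, 0.87, 0.2], [0.5875, 0.87, 0.2]], "rot": [[0.048, -0.174, -0.117], [0.048, -0.174, -0.117], [0.048, -0.174, -0.117], [0.048, -0.174, -0.117]], "hand": [1, 1, 1, 1]}}

```text
time_s: 2.73
ee_pos: [271.2, -429.9, 239.0]
ee_rot: [-179.8, -15.7, 10.2]
force: [-0.7, 1.4, -0.2]
gripper_width: 91.5
gripper_force: 0.0
```

Emit:
{"op": "apply_moves", "data": {"delta_pos": [[0.5875, 0.87, 0], [0.5875, 0.87, 0], [0.5875, 0.87, 0], [0.5875, 0.87, 0]], "rot": [[0, 0, 0], [0, 0, 0], [0, 0, 0], [0, 0, 0]], "hand": [1, 1, 1, 1]}}

```text
time_s: 3.07
ee_pos: [343.4, -324.8, 238.3]
ee_rot: [-179.8, -15.6, 10.6]
force: [-0.2, -0.7, 0.4]
gripper_width: 91.2
gripper_force: 0.0
```

Emit:
{"op": "apply_moves", "data": {"delta_pos": [[0.5875, 0.87, 0], [0.5875, 0.87, 0], [0.5875, 0.87, 0], [0.5875, 0.87, 0]], "rot": [[0, 0, 0], [0, 0, 0], [0, 0, 0], [0, 0, 0]], "hand": [1, 1, 1, 1]}}

```text
time_s: 3.4
ee_pos: [414.4, -220.7, 238.4]
ee_rot: [-179.9, -15.6, 10.7]
force: [-1.4, -0.6, 0.4]
gripper_width: 91.1
gripper_force: 0.0
```

Emit:
{"op": "apply_moves", "data": {"delta_pos": [[0.5875, 0.87, -0.25], [0.5875, 0.87, -0.25], [0.5875, 0.87, -0.25], [0.5875, 0.87, -0.25], [0.5875, 0.87, -0.25], [0.5875, 0.87, -0.25]], "rot": [[0, 0, 0], [0, 0, 0], [0, 0, 0], [0, 0, 0], [0, 0, 0], [0, 0, 0]], "hand": [1, 1, 1, 1, 1, 1]}}

```text
time_s: 3.9
ee_pos: [482.3, -122.1, 208.0]
ee_rot: [180.0, -15.5, 10.3]
force: [0.2, 0.2, -0.2]
gripper_width: 91.4
gripper_force: 0.0
```

```bash
cat > wr.py <<'E'
from plan import *
def shot():
    s=env.state();p=viewer.grab_frame("wrist");p["_P"]=np.array(s["ee_pos"]);p["_R"]=Ro.from_euler("xyz",s["ee_rot"],degrees=True).as_matrix();return p
def wproj(p,X):
    M=np.linalg.inv(p["mount"]);c=M[:3,:3]@(p["_R"].T@(X-p["_P"]))+M[:3,3]
    K=p["camera_matrix"];r=np.hypot(c[0],c[1]);t=np.arctan2(r,c[2])
    return np.array([K[0,2]+K[0,0]*t*c[0]/r,K[1,2]+K[1,1]*t*c[1]/r])
def wray(p,u):
    K=p["camera_matrix"];a=(u[0]-K[0,2])/K[0,0];b=(u[1]-K[1,2])/K[1,1];t=np.hypot(a,b)
    d=np.array([np.sin(t)*a/t,np.sin(t)*b/t,np.cos(t)]);M=np.array(p["mount"])
    return p["_P"]+p["_R"]@M[:3,3],p["_R"]@M[:3,:3]@d
E
python3 - <<'E'
from wr import *
np.set_printoptions(precision=1,suppress=True)
setp=tcp(*grip(0,-.27),-.27,back=110)
P=np.array([200.3,-539,214])+120*np.array([2.35,3.48,-.05])
np.save("cmd.npy",np.r_[P,setp[1].as_quat()])
p=shot();print(setp[1].as_euler("xyz",degrees=True),p["mount"])
for n,X in [("prop_grip",[-222.4,-150,120]),("prop_foot",[*[foot(0,-.27)[0]],-150,foot(0,-.27)[1]]),("rail_mid",[-170,-150,75]),("prop",[-20,-150,176]),("lid",[-100,0,120]),("jaw",[-185,15.5,0]),("sleeve",[-142,-265,0]),("stay_rail",[0,0,0])]:
    r=spotter.landmark_of(p,n)
    print(n,wproj(p,W(np.array(X,float))),[(x["position"],round(x["score"],2)) for x in r[:1]])
im=cv2.resize(p["pixels"][:,:,::-1],(800,600));cv2.imwrite("pics/d.png",im)
E
```

```text
[180.  -15.5  10.3] [[   0.    -1.    -0.2   66.6]
 [   1.     0.    -0.     0.6]
 [   0.    -0.2    1.  -169.8]
 [   0.     0.     0.     1. ]]
prop_grip [250.1 191.9] [([250.1, 199.6], 0.6)]
prop_foot [250.2 255.6] []
rail_mid [250.3 143.8] [([250.9, 144.8], 0.61)]
prop [250.3 -31.7] []
lid [108.2  75.4] [([106.5, 75.9], 0.57)]
jaw [131.8 166.5] [([133.5, 165.3], 0.88)]
sleeve [334.7 134.9] [([334.7, 136.3], 0.96)]
stay_rail [151.5  45.8] []
```

View pics/d.png

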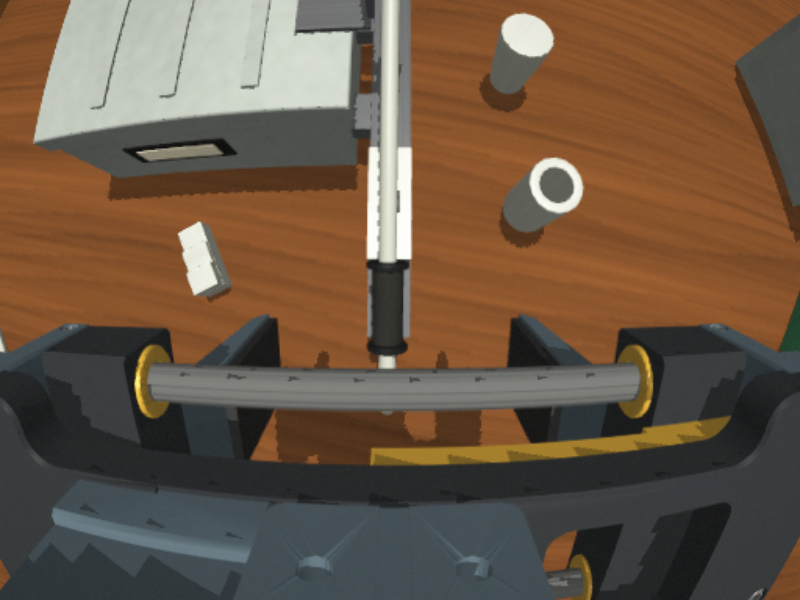

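The wrist view matches the model within 3 px. The grip spans rows 265–345 at column 388, and the block spans rows 148–258 with the hole visible near (398,201). The sleeve, at (543,195), is well clear.

```bash
python3 - <<'E'
from wr import *
np.set_printoptions(precision=1,suppress=True)
s=env.state();p=shot()
def at(u,z):
    o,d=wray(p,np.array(u)*.64);return loc(o+d*(z-o[2])/d[2])
print("hole",at((398,201),75),"near",at((404,258),75),at((404,258),61),"far",at((404,148),75))
print("grip ends",at((388,267),126),at((388,345),112), "rod", at((390,200),140))
print("block sides",at((369,220),75),at((411,220),75))
g=grip(0,-.27)
for b in(0,):print(row(*tcp(g[0]-2,g[1],-.27,dy=1.5,back=b)))
for b in (3.8,):print(row(*tcp(g[0]-2,g[1],-.27,dy=1.5,back=b)), [tcp(g[0]-2,g[1],-.27,dy=1.5,back=0)[0]])
# crop of block
x0,y0=215,80
cv2.imwrite("pics/e.png",cv2.resize(p["pixels"][80:180,195:305,::-1],(770,600) if 0 else (660,600),interpolation=cv2.INTER_CUBIC))
E
```

```text
hole [-153.3 -154.7   75. ] near [-193.1 -158.7   75. ] [-191.5 -159.    61. ] far [-114.1 -159.1   75. ]
grip ends [-204.  -148.4  126. ] [-249.4 -148.1  112. ] rod [-168.2 -149.6  140. ]
block sides [-166.7 -134.7   75. ] [-166.7 -163.6   75. ]
([np.float64(0.222), np.float64(0.055), np.float64(-0.884)], [np.float64(0.0), np.float64(0.0), np.float64(0.0)])
([np.float64(0.214), np.float64(0.053), np.float64(-0.854)], [np.float64(0.0), np.float64(0.0), np.float64(0.0)]) [array([ 509. , -114.8,  101.9])]
```

View pics/e.png

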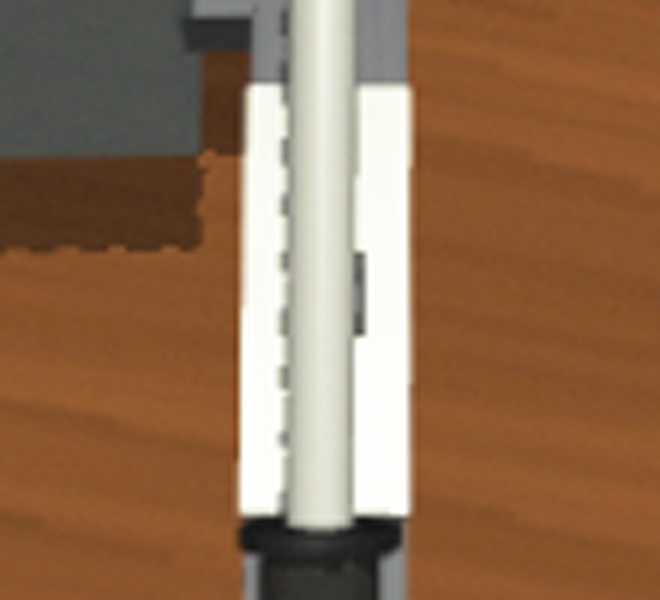

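The crop shows the block clearly, hole at rows 255–335 and block rows 87–515. Both give a hole x of about -153.5, and the length comes out at 79 mm. Descending to grasp.

Emit:
{"op": "apply_moves", "data": {"delta_pos": [[0.11, 0.03, -0.45], [0.2, 0.05, -0.8], [0.22, 0.052, -0.884], [0.22, 0.052, -0.884], [0.22, 0.052, -0.884], [0.22, 0.052, -0.884]], "rot": [[0, 0, 0], [0, 0, 0], [0, 0, 0], [0, 0, 0], [0, 0, 0], [0, 0, 0]], "hand": [1, 1, 0.9, 0.7, 0.5, 0.35], "newtons": 20}}

```text
time_s: 4.9
ee_pos: [509.7, -115.6, 103.5]
ee_rot: [179.9, -15.6, 10.3]
force: [-0.5, 0.1, 0.7]
gripper_width: 67.7
gripper_force: 0.0
```

Emit:
{"op": "apply_moves", "data": {"delta_pos": [[0, 0, 0], [0, 0, 0], [0, 0, 0], [0, 0, 0], [0, 0, 0]], "rot": [[0, 0, 0], [0, 0, 0], [0, 0, 0], [0, 0, 0], [0, 0, 0]], "hand": [0.3, 0.2, 0, 0, 0]}}

```text
time_s: 5.32
ee_pos: [508.9, -115.3, 102.6]
ee_rot: [180.0, -15.6, 10.3]
force: [0.2, -0.0, 0.3]
gripper_width: 34.1
gripper_force: 0.0
```

Emit:
{"op": "apply_moves", "data": {"delta_pos": [[0, 0, 0], [0, 0, 0], [0, 0, 0], [0, 0, 0], [0, 0, 0]], "rot": [[0, 0, 0], [0, 0, 0], [0, 0, 0], [0, 0, 0], [0, 0, 0]], "hand": [0, 0, 0, 0, 0]}}

```text
time_s: 5.73
ee_pos: [508.4, -113.8, 101.7]
ee_rot: [-179.8, -15.5, 10.1]
force: [0.7, 6.2, 1.0]
gripper_width: 17.3
gripper_force: 20.0
```

```bash
python3 - <<'E'
from plan import *
np.set_printoptions(precision=3,suppress=True)
setcmd([.22,.052,-.884],[0,0,0])
s=env.state();R=Ro.from_euler("xyz",s["ee_rot"],degrees=True).as_matrix()
G=loc(s["ee_pos"]-18.8*R[:,2]);print("grasp pt",G,s["gripper_width"],s["gripper_force"],s["force"])
print(fromgrip(G[0],G[2]), cmd()[0])
E
```

```text
grasp pt [-224.771 -147.422  119.844] 17.261944773553633 20.019400119781494 [0.68  6.24  0.977]
(np.float64(-0.02787700478817773), np.float64(-0.2541031416631867)) [ 508.7  -115.16  101.92]
```

```bash
cat > rows.py <<'E'
from plan import *
def emit(pts,dy,off,tiltf=lambda e:e if e<0 else .6*e,keep=True):
    D=[];T=[]
    for th,e in pts:
        g=grip(th,e)+np.array(off);d,r=row(*tcp(g[0],g[1],tiltf(e),dy=dy));D.append([float(x) for x in d]);T.append([float(x) for x in r])
    print(json.dumps(D));print(json.dumps(T))
    if keep: setcmd(D[-1],T[-1])
E
python3 - <<'E'
from rows import *
print(cmd()[0])
n=np.arange(1,11)
emit([(.02*i,.02*i-.27-.003*i) for i in n],3.5,(-2,0))
E
```

```text
[ 508.7  -115.16  101.92]
[[-0.002, 0.019, 0.048], [-0.001, 0.019, 0.095], [-0.0, 0.019, 0.143], [0.001, 0.02, 0.191], [0.004, 0.02, 0.239], [0.008, 0.021, 0.287], [0.012, 0.022, 0.334], [0.017, 0.023, 0.382], [0.024, 0.024, 0.429], [0.031, 0.025, 0.476]]
[[-0.002, 0.011, -0.0], [-0.004, 0.022, -0.0], [-0.006, 0.033, 0.0], [-0.008, 0.045, 0.0], [-0.01, 0.056, 0.0], [-0.012, 0.067, 0.0], [-0.014, 0.078, 0.0], [-0.016, 0.089, 0.0], [-0.018, 0.1, 0.0], [-0.02, 0.112, -0.0]]
```

Emit:
{"op": "apply_moves", "data": {"delta_pos": [[-0.002, 0.019, 0.048], [-0.001, 0.019, 0.095], [0, 0.019, 0.143], [0.001, 0.02, 0.191], [0.004, 0.02, 0.239], [0.008, 0.021, 0.287], [0.012, 0.022, 0.334], [0.017, 0.023, 0.382], [0.024, 0.024, 0.429], [0.031, 0.025, 0.476]], "rot": [[-0.002, 0.011, 0], [-0.004, 0.022, 0], [-0.006, 0.033, 0], [-0.008, 0.045, 0], [-0.01, 0.056, 0], [-0.012, 0.067, 0], [-0.014, 0.078, 0], [-0.016, 0.089, 0], [-0.018, 0.1, 0], [-0.02, 0.112, 0]], "hand": [0, 0, 0, 0, 0, 0, 0, 0, 0, 0]}}

```text
time_s: 6.57
ee_pos: [509.3, -113.4, 157.7]
ee_rot: [-180.0, -5.2, 10.3]
force: [-5.8, -5.7, -2.5]
gripper_width: 17.4
gripper_force: 20.0
```

```bash
cat > chk.py <<'E'
from rows import *
np.set_printoptions(precision=2,suppress=True)
def chk():
    s=env.state();R=Ro.from_euler("xyz",s["ee_rot"],degrees=True).as_matrix()
    G=loc(np.array(s["ee_pos"])-18.8*R[:,2]);c,si=np.cos(q[2]),np.sin(q[2]);f=s["force"]
    print("t",s["time_s"],"G",G,"grip",s["gripper_width"],"Floc",np.array([c*f[0]+si*f[1],-si*f[0]+c*f[1],f[2]]),"tq",s["torque"],"th,e",fromgrip(G[0]+2,G[2]),"cmderr",cmd()[0]-s["ee_pos"])
if __name__=="__main__": chk()
E
python3 chk.py; python3 - <<'E'
from rows import *
n=np.arange(1,11)
emit([(.2+.025*i,.2+.025*i-.3-.002*i) for i in n],3.5,(-2,0))
emit([(.45+.025*i,.45+.025*i-.32) for i in n],3.5,(-2,0),keep=True)
E
```

```text
t 6.5667 G [-220.54 -147.19  176.43] grip 17.42165947033022 Floc [-6.73 -4.57 -2.55] tq [-0.87  1.07 -0.33] th,e (np.float64(0.16282655660859652), np.float64(-0.08719011448067526)) cmderr [3.15 1.27 1.34]
[[0.009, 0.002, 0.062], [0.02, 0.004, 0.123], [0.032, 0.006, 0.185], [0.046, 0.008, 0.245], [0.062, 0.011, 0.306], [0.079, 0.014, 0.366], [0.099, 0.018, 0.425], [0.119, 0.022, 0.484], [0.141, 0.026, 0.543], [0.165, 0.03, 0.601]]
[[-0.003, 0.015, 0.0], [-0.006, 0.03, 0.0], [-0.009, 0.045, 0.0], [-0.011, 0.06, 0.0], [-0.013, 0.071, 0.0], [-0.015, 0.08, 0.0], [-0.017, 0.089, 0.0], [-0.018, 0.098, 0.0], [-0.02, 0.107, 0.0], [-0.022, 0.116, 0.0]]
[[0.025, 0.005, 0.06], [0.051, 0.009, 0.12], [0.079, 0.014, 0.179], [0.109, 0.02, 0.238], [0.14, 0.025, 0.296], [0.172, 0.031, 0.353], [0.206, 0.037, 0.409], [0.241, 0.044, 0.464], [0.277, 0.05, 0.518], [0.315, 0.057, 0.571]]
[[-0.001, 0.01, 0.0], [-0.003, 0.02, 0.0], [-0.005, 0.03, 0.0], [-0.007, 0.04, 0.0], [-0.008, 0.049, -0.0], [-0.01, 0.059, -0.0], [-0.012, 0.069, -0.0], [-0.014, 0.079, -0.0], [-0.016, 0.089, -0.0], [-0.017, 0.099, -0.0]]
```

Emit:
{"op": "apply_moves", "data": {"delta_pos": [[0.009, 0.002, 0.062], [0.02, 0.004, 0.123], [0.032, 0.006, 0.185], [0.046, 0.008, 0.245], [0.062, 0.011, 0.306], [0.079, 0.014, 0.366], [0.099, 0.018, 0.425], [0.119, 0.022, 0.484], [0.141, 0.026, 0.543], [0.165, 0.03, 0.601]], "rot": [[-0.003, 0.015, 0], [-0.006, 0.03, 0], [-0.009, 0.045, 0], [-0.011, 0.06, 0], [-0.013, 0.071, 0], [-0.015, 0.08, 0], [-0.017, 0.089, 0], [-0.018, 0.098, 0], [-0.02, 0.107, 0], [-0.022, 0.116, 0]], "hand": [0, 0, 0, 0, 0, 0, 0, 0, 0, 0]}}

```text
time_s: 7.4
ee_pos: [528.5, -110.2, 230.4]
ee_rot: [179.9, 5.0, 10.2]
force: [-7.0, -4.9, -0.1]
gripper_width: 17.4
gripper_force: 20.0
```

Emit:
{"op": "apply_moves", "data": {"delta_pos": [[0.025, 0.005, 0.06], [0.051, 0.009, 0.12], [0.079, 0.014, 0.179], [0.109, 0.02, 0.238], [0.14, 0.025, 0.296], [0.172, 0.031, 0.353], [0.206, 0.037, 0.409], [0.241, 0.044, 0.464], [0.277, 0.05, 0.518], [0.315, 0.057, 0.571]], "rot": [[-0.001, 0.01, 0], [-0.003, 0.02, 0], [-0.005, 0.03, 0], [-0.007, 0.04, 0], [-0.008, 0.049, 0], [-0.01, 0.059, 0], [-0.012, 0.069, 0], [-0.014, 0.079, 0], [-0.016, 0.089, 0], [-0.017, 0.099, 0]], "hand": [0, 0, 0, 0, 0, 0, 0, 0, 0, 0]}}

```text
time_s: 8.23
ee_pos: [568.1, -103.4, 299.6]
ee_rot: [179.9, 13.5, 10.2]
force: [-4.0, -5.4, 0.1]
gripper_width: 17.7
gripper_force: 20.0
```

```bash
python3 chk.py; python3 - <<'E'
from rows import *
n=np.arange(1,11)
print(fromfoot(-153.5,78),fromfoot(-153.5,90))
emit([(.70+.028*i,.70+.028*i-.32) for i in n],2.6,(-2,0))
a=viewer.grab_frame("scene")
cv2.imwrite("pics/f.png",cv2.resize(a["pixels"][100:340,140:460,::-1],(800,600)))
E
```

```text
t 8.2333 G [-154.79 -147.84  317.9 ] grip 17.68535899322656 Floc [-4.94 -4.63  0.1 ] tq [-0.73  0.72  0.03] th,e (np.float64(0.6791875928129707), np.float64(0.3854204708225547)) cmderr [1.94 1.7  0.06]
(np.float64(0.936158017466383), np.float64(-0.5750294829983116)) (np.float64(0.9951127737214196), np.float64(-0.5288172554321564))
[[0.045, 0.001, 0.059], [0.09, 0.009, 0.116], [0.137, 0.018, 0.172], [0.185, 0.026, 0.226], [0.235, 0.035, 0.279], [0.287, 0.045, 0.331], [0.339, 0.054, 0.381], [0.393, 0.064, 0.429], [0.449, 0.074, 0.476], [0.505, 0.085, 0.522]]
[[-0.002, 0.011, 0.0], [-0.004, 0.022, 0.0], [-0.006, 0.033, 0.0], [-0.008, 0.044, 0.0], [-0.01, 0.055, 0.0], [-0.012, 0.066, 0.0], [-0.014, 0.077, 0.0], [-0.016, 0.088, 0.0], [-0.018, 0.099, 0.0], [-0.02, 0.11, 0.0]]
```

View pics/f.png

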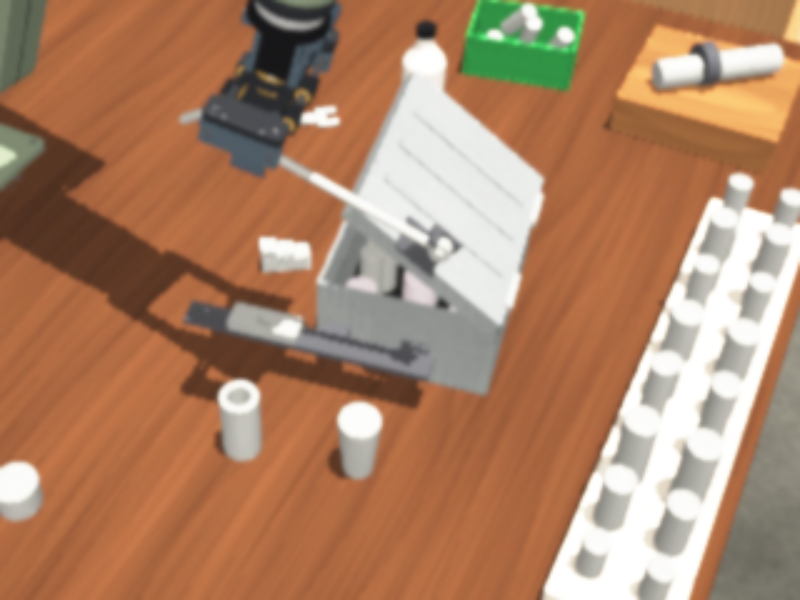

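The lid stands at about 0.7 rad with the rod held and everything else undisturbed. I'll lift a little further, then swing the rod down.

Emit:
{"op": "apply_moves", "data": {"delta_pos": [[0.045, 0.001, 0.059], [0.09, 0.009, 0.116], [0.137, 0.018, 0.172], [0.185, 0.026, 0.226], [0.235, 0.035, 0.279], [0.287, 0.045, 0.331], [0.339, 0.054, 0.381], [0.393, 0.064, 0.429], [0.449, 0.074, 0.476], [0.505, 0.085, 0.522]], "rot": [[-0.002, 0.011, 0], [-0.004, 0.022, 0], [-0.006, 0.033, 0], [-0.008, 0.044, 0], [-0.01, 0.055, 0], [-0.012, 0.066, 0], [-0.014, 0.077, 0], [-0.016, 0.088, 0], [-0.018, 0.099, 0], [-0.02, 0.11, 0]], "hand": [0, 0, 0, 0, 0, 0, 0, 0, 0, 0]}}

```text
time_s: 9.12
ee_pos: [630.1, -92.8, 362.2]
ee_rot: [179.9, 22.9, 10.1]
force: [-1.0, -4.5, -1.1]
gripper_width: 17.5
gripper_force: 20.1
```

```bash
python3 chk.py; python3 - <<'E'
from rows import *
n=np.arange(1,11)
T=1.0
# swing e .66 -> -.50, 3 calls
for k in range(3):
    emit([(min(T,.98+.02*(k*10+i)/30),.66-(1.16)*(k*10+i)/30) for i in n],2.6,(-2,0))
print(foot(1.0,-.5))
E
```

```text
t 9.1167 G [ -88.91 -148.47  379.55] grip 17.527689854962365 Floc [-1.8  -4.23 -1.07] tq [-0.67  0.22  0.19] th,e (np.float64(0.9745034810945519), np.float64(0.6603603327346739)) cmderr [0.5  1.24 0.08]
[[-0.035, -0.007, -0.056], [-0.069, -0.013, -0.113], [-0.101, -0.019, -0.171], [-0.13, -0.024, -0.231], [-0.157, -0.029, -0.292], [-0.181, -0.033, -0.353], [-0.204, -0.038, -0.416], [-0.224, -0.041, -0.48], [-0.241, -0.044, -0.545], [-0.256, -0.047, -0.61]]
[[0.002, -0.015, 0.0], [0.005, -0.031, 0.0], [0.008, -0.046, 0.0], [0.011, -0.061, 0.0], [0.013, -0.076, 0.0], [0.016, -0.091, 0.0], [0.019, -0.107, 0.0], [0.022, -0.122, 0.0], [0.024, -0.137, 0.0], [0.027, -0.152, 0.0]]
[[-0.012, -0.002, -0.066], [-0.022, -0.004, -0.132], [-0.03, -0.005, -0.199], [-0.035, -0.006, -0.266], [-0.037, -0.007, -0.334], [-0.037, -0.007, -0.401], [-0.034, -0.006, -0.469], [-0.026, -0.005, -0.536], [-0.016, -0.003, -0.604], [-0.003, -0.001, -0.67]]
[[0.003, -0.016, 0.0], [0.006, -0.031, 0.0], [0.009, -0.046, 0.0], [0.011, -0.061, 0.0], [0.014, -0.076, 0.0], [0.017, -0.092, 0.0], [0.02, -0.107, 0.0], [0.024, -0.132, 0.0], [0.029, -0.157, 0.0], [0.033, -0.182, 0.0]]
[[0.015, 0.003, -0.066], [0.033, 0.006, -0.132], [0.054, 0.01, -0.197], [0.077, 0.014, -0.261], [0.102, 0.019, -0.324], [0.13, 0.024, -0.386], [0.16, 0.029, -0.447], [0.192, 0.035, -0.507], [0.227, 0.042, -0.565], [0.263, 0.048, -0.622]]
[[0.005, -0.026, 0.0], [0.01, -0.051, 0.0], [0.014, -0.076, 0.0], [0.019, -0.102, 0.0], [0.023, -0.127, 0.0], [0.028, -0.152, 0.0], [0.033, -0.178, 0.0], [0.037, -0.203, 0.0], [0.042, -0.229, 0.0], [0.046, -0.254, 0.0]]
[-157.40433992   96.93033852]
```

Emit:
{"op": "apply_moves", "data": {"delta_pos": [[-0.035, -0.007, -0.056], [-0.069, -0.013, -0.113], [-0.101, -0.019, -0.171], [-0.13, -0.024, -0.231], [-0.157, -0.029, -0.292], [-0.181, -0.033, -0.353], [-0.204, -0.038, -0.416], [-0.224, -0.041, -0.48], [-0.241, -0.044, -0.545], [-0.256, -0.047, -0.61]], "rot": [[0.002, -0.015, 0], [0.005, -0.031, 0], [0.008, -0.046, 0], [0.011, -0.061, 0], [0.013, -0.076, 0], [0.016, -0.091, 0], [0.019, -0.107, 0], [0.022, -0.122, 0], [0.024, -0.137, 0], [0.027, -0.152, 0]], "hand": [0, 0, 0, 0, 0, 0, 0, 0, 0, 0]}}

```text
time_s: 9.95
ee_pos: [597.9, -98.4, 289.5]
ee_rot: [179.9, 9.6, 10.2]
force: [-5.0, -2.2, 3.6]
gripper_width: 17.1
gripper_force: 20.0
```

Emit:
{"op": "apply_moves", "data": {"delta_pos": [[-0.012, -0.002, -0.066], [-0.022, -0.004, -0.132], [-0.03, -0.005, -0.199], [-0.035, -0.006, -0.266], [-0.037, -0.007, -0.334], [-0.037, -0.007, -0.401], [-0.034, -0.006, -0.469], [-0.026, -0.005, -0.536], [-0.016, -0.003, -0.604], [-0.003, -0.001, -0.67]], "rot": [[0.003, -0.016, 0], [0.006, -0.031, 0], [0.009, -0.046, 0], [0.011, -0.061, 0], [0.014, -0.076, 0], [0.017, -0.092, 0], [0.02, -0.107, 0], [0.024, -0.132, 0], [0.029, -0.157, 0], [0.033, -0.182, 0]], "hand": [0, 0, 0, 0, 0, 0, 0, 0, 0, 0]}}

```text
time_s: 10.78
ee_pos: [597.8, -98.3, 207.8]
ee_rot: [179.9, -6.4, 10.2]
force: [-3.8, -2.8, 1.8]
gripper_width: 17.5
gripper_force: 20.0
```

```bash
python3 chk.py
```

```text
t 10.7833 G [-131.08 -148.11  226.48] grip 17.475704014351546 Floc [-4.27 -2.03  1.79] tq [-0.47  0.64 -0.25] th,e (np.float64(0.9787511012499535), np.float64(-0.11620403084443053)) cmderr [ 33.29   6.77 -73.72]
```

(The cmderr is large only because the third swing call is pre-booked in my command tracker.) Third swing call:

Emit:
{"op": "apply_moves", "data": {"delta_pos": [[0.015, 0.003, -0.066], [0.033, 0.006, -0.132], [0.054, 0.01, -0.197], [0.077, 0.014, -0.261], [0.102, 0.019, -0.324], [0.13, 0.024, -0.386], [0.16, 0.029, -0.447], [0.192, 0.035, -0.507], [0.227, 0.042, -0.565], [0.263, 0.048, -0.622]], "rot": [[0.005, -0.026, 0], [0.01, -0.051, 0], [0.014, -0.076, 0], [0.019, -0.102, 0], [0.023, -0.127, 0], [0.028, -0.152, 0], [0.033, -0.178, 0], [0.037, -0.203, 0], [0.042, -0.229, 0], [0.046, -0.254, 0]], "hand": [0, 0, 0, 0, 0, 0, 0, 0, 0, 0]}}

```text
time_s: 11.62
ee_pos: [630.0, -92.7, 132.9]
ee_rot: [179.9, -28.7, 10.2]
force: [-3.4, -0.6, 1.6]
gripper_width: 17.4
gripper_force: 20.0
```

```bash
python3 chk.py;python3 - <<'E'
from wr import *
np.set_printoptions(precision=1,suppress=True)
p=shot();a=viewer.grab_frame("scene");b=viewer.grab_frame("top")
f=foot(1.0,-.5);F=W(np.array([f[0],-149,f[1]]))
pr={}
for nm,c in(("w",p),("s",a),("t",b)):
    for n in("prop_foot","rail_mid","prop"):
        r=spotter.landmark_of(c,n);
        if r: print(nm,n,r[0]["position"],round(r[0]["score"],2)); pr[nm,n]=r[0]["position"]
print("pred foot",wproj(p,F),proj(a,F),proj(b,F))
for n in("prop_foot","prop"):
  if ("s",n) in pr and ("t",n) in pr: X,e=tri(a,pr["s",n],b,pr["t",n]);print(n,loc(X),e)
print("pivot pred",pivot(1.0))
W1=cv2.resize(p["pixels"][0:384,100:412,::-1],(400,492));u=proj(a,F).astype(int)
S1=cv2.resize(a["pixels"][u[1]-40:u[1]+42,u[0]-33:u[0]+33,::-1],(396,492),interpolation=cv2.INTER_CUBIC)
cv2.imwrite("pics/g.png",np.hstack([W1,S1]));print(u-[33,40])
E
```

```text
t 11.6167 G [-105.33 -148.39  149.38] grip 17.444365687946508 Floc [-3.5   0.    1.64] tq [-0.15  0.66 -0.22] th,e (np.float64(0.9860526475744809), np.float64(-0.5049683347845629)) cmderr [1.08 1.21 1.2 ]
s prop_foot [282.7, 284.6] 0.43
s rail_mid [237.3, 225.1] 0.74
s prop [331.2, 198.1] 0.87
t prop [289.8, 88.3] 0.85
pred foot [251.8 318. ] [243.5 221.2] [297.1 194.5]
prop [  75.6 -142.9  247.1] 5.317998733680375
pivot pred [ 82.3 251.2]
[210 181]
```

View pics/g.png

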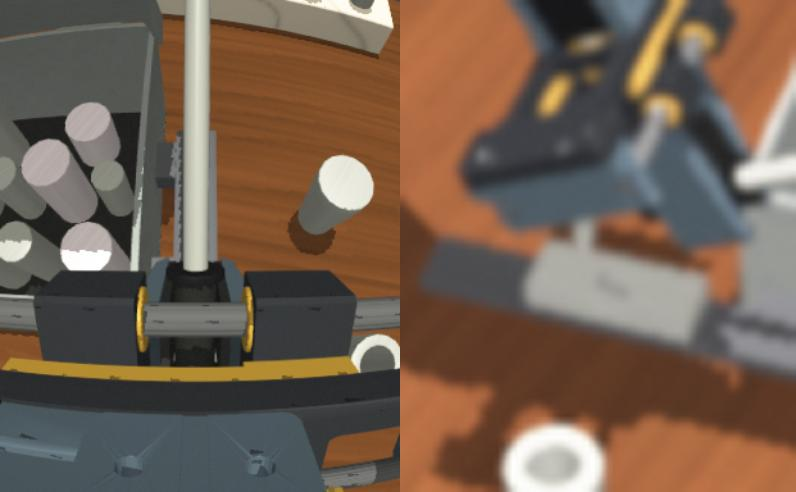

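Left half: the rod is held by the grip, and the chest interior and reducer are clear. Right half: the pin end is at about (587,251), above the block, and the hole is at about (612,287). I'll project both.

```bash
python3 - <<'E'
from rows import *
np.set_printoptions(precision=1,suppress=True)
a=viewer.grab_frame("scene")
def pl(u,y):
    o,d=ray(a,u);o2=loc(o);d2=loc(o+d)-o2;return o2+d2*(y-o2[1])/d2[1]
o=np.array([210,181])
for v in [(187,250),(187,256),(180,225),(183,245)]: print("foot",pl(o+np.array(v)/6,-148.5))
for v in [(212,287),(210,283),(214,290)]: print("hole",loc(onz(a,o+np.array(v)/6,75)))
print("block",[loc(onz(a,o+np.array(v)/6,z)) for v,z in (((127,305),61),((295,340),61),((150,240),75),((308,275),75))])
for f in [(-159.5,82),(-159.5,77),(-153.5,77)]: print(f,fromfoot(*f),grip(*fromfoot(*f)))
E
```

```text
foot [-164.8 -148.5   88.2]
foot [-165.  -148.5   84.1]
foot [-167.5 -148.5  104. ]
foot [-166.6 -148.5   90.9]
hole [-150.5 -155.6   75. ]
hole [-152.2 -153.5   75. ]
hole [-149.  -157.1   75. ]
block [array([-189.3, -166.2,   61. ]), array([-107.8, -163.4,   61. ]), array([-188.3, -136.1,   75. ]), array([-110.5, -135.2,   75. ])]
(-159.5, 82) (np.float64(0.915865895831397), np.float64(-0.5551496824241117)) [-107.1  138.6]
(-159.5, 77) (np.float64(0.8914406019336325), np.float64(-0.5737361728774911)) [-108.2  134.6]
(-153.5, 77) (np.float64(0.9310939077838156), np.float64(-0.5788442452847031)) [-102.5  134.8]
```

```bash
cat >> rows.py <<'E'
def feet(pts,dy=3.0,off=(-2,0),keep=True): emit([fromfoot(*f) for f in pts],dy,off,keep=keep)
E
python3 - <<'E'
from rows import *
feet([(-158,96-1.5*i) for i in range(7)])
E
```

```text
[[-0.006, 0.003, -0.006], [-0.008, 0.002, -0.016], [-0.01, 0.002, -0.025], [-0.011, 0.002, -0.035], [-0.013, 0.001, -0.044], [-0.015, 0.001, -0.054], [-0.017, 0.001, -0.063]]
[[0.001, -0.002, 0.0], [0.001, -0.006, 0.0], [0.002, -0.01, 0.0], [0.003, -0.013, 0.0], [0.003, -0.017, 0.0], [0.004, -0.021, 0.0], [0.005, -0.024, 0.0]]
```

Emit:
{"op": "apply_moves", "data": {"delta_pos": [[-0.006, 0.003, -0.006], [-0.008, 0.002, -0.016], [-0.01, 0.002, -0.025], [-0.011, 0.002, -0.035], [-0.013, 0.001, -0.044], [-0.015, 0.001, -0.054], [-0.017, 0.001, -0.063]], "rot": [[0.001, -0.002, 0], [0.001, -0.006, 0], [0.002, -0.01, 0], [0.003, -0.013, 0], [0.003, -0.017, 0], [0.004, -0.021, 0], [0.005, -0.024, 0]], "hand": [0, 0, 0, 0, 0, 0, 0]}}

```text
time_s: 12.85
ee_pos: [629.3, -92.7, 126.1]
ee_rot: [179.9, -30.8, 10.2]
force: [0.9, -5.2, -3.9]
gripper_width: 17.5
gripper_force: 20.0
```

```bash
python3 chk.py; python3 - <<'E'
from rows import *
feet([(-158,87-1.2*i) for i in range(1,5)])
E
```

```text
t 12.85 G [-106.68 -148.25  142.23] grip 17.46891575351318 Floc [-0.05 -5.25 -3.86] tq [-0.8   0.54 -0.53] th,e (np.float64(0.9479264337209046), np.float64(-0.5396153981094193)) cmderr [-0.21  1.32  0.43]
[[-0.001, -0.001, -0.008], [-0.003, -0.001, -0.015], [-0.004, -0.001, -0.023], [-0.006, -0.002, -0.031]]
[[0.0, -0.003, 0.0], [0.001, -0.006, 0.0], [0.001, -0.009, 0.0], [0.002, -0.012, 0.0]]
```

Emit:
{"op": "apply_moves", "data": {"delta_pos": [[-0.001, -0.001, -0.008], [-0.003, -0.001, -0.015], [-0.004, -0.001, -0.023], [-0.006, -0.002, -0.031]], "rot": [[0, -0.003, 0], [0.001, -0.006, 0], [0.001, -0.009, 0], [0.002, -0.012, 0]], "hand": [0, 0, 0, 0]}}

```text
time_s: 13.18
ee_pos: [628.6, -92.9, 122.4]
ee_rot: [179.9, -31.8, 10.2]
force: [0.2, -4.3, -3.0]
gripper_width: 17.4
gripper_force: 20.0
```

```bash
python3 chk.py; python3 - <<'E'
from rows import *
feet([(-158,82.2-1.*i) for i in range(1,4)],dy=2)
E
```

```text
t 13.1833 G [-107.69 -148.25  138.38] grip 17.423703243255282 Floc [-0.62 -4.27 -2.97] tq [-0.71  0.58 -0.58] th,e (np.float64(0.9248788788847018), np.float64(-0.5577553057065984)) cmderr [-0.23  1.21  0.39]
[[0.0, -0.008, -0.006], [-0.001, -0.008, -0.012], [-0.002, -0.008, -0.019]]
[[0.0, -0.003, 0.0], [0.001, -0.005, 0.0], [0.001, -0.008, 0.0]]
```

Emit:
{"op": "apply_moves", "data": {"delta_pos": [[0, -0.008, -0.006], [-0.001, -0.008, -0.012], [-0.002, -0.008, -0.019]], "rot": [[0, -0.003, 0], [0.001, -0.005, 0], [0.001, -0.008, 0]], "hand": [0, 0, 0]}}

```text
time_s: 13.43
ee_pos: [627.9, -93.0, 120.1]
ee_rot: [180.0, -32.5, 10.2]
force: [-0.3, -3.9, -3.0]
gripper_width: 17.4
gripper_force: 20.0
```

```bash
python3 chk.py; python3 - <<'E'
from rows import *
feet([(-158,79.2-1.*i) for i in range(1,4)],dy=2)
E
```

```text
t 13.4333 G [-108.53 -148.29  135.94] grip 17.4079199901325 Floc [-1.   -3.83 -2.96] tq [-0.52  0.67 -0.44] th,e (np.float64(0.9086450727270738), np.float64(-0.5689361777052583)) cmderr [0.18 0.39 0.44]
[[-0.001, -0.001, -0.006], [-0.003, -0.001, -0.013], [-0.004, -0.001, -0.019]]
[[0.001, -0.002, 0.0], [0.001, -0.005, 0.0], [0.002, -0.007, 0.0]]
```

Emit:
{"op": "apply_moves", "data": {"delta_pos": [[-0.001, -0.001, -0.006], [-0.003, -0.001, -0.013], [-0.004, -0.001, -0.019]], "rot": [[0.001, -0.002, 0], [0.001, -0.005, 0], [0.002, -0.007, 0]], "hand": [0, 0, 0]}}

```text
time_s: 13.68
ee_pos: [627.7, -92.9, 118.1]
ee_rot: [-180.0, -33.2, 10.2]
force: [0.5, -3.3, -3.7]
gripper_width: 17.8
gripper_force: 20.0
```

```bash
python3 chk.py; python3 - <<'E'
from rows import *
feet([(-158,76.2-.8*i) for i in range(1,3)],dy=1.5)
E
```

```text
t 13.6833 G [-108.92 -148.22  133.88] grip 17.81778646292435 Floc [-0.07 -3.36 -3.69] tq [-0.65  0.64 -0.5 ] th,e (np.float64(0.8970686908876984), np.float64(-0.5785831236353882)) cmderr [-0.08  0.23  0.09]
[[-0.0, -0.004, -0.005], [-0.001, -0.005, -0.01]]
[[0.0, -0.002, 0.0], [0.0, -0.004, 0.0]]
```

Emit:
{"op": "apply_moves", "data": {"delta_pos": [[0, -0.004, -0.005], [-0.001, -0.005, -0.01]], "rot": [[0, -0.002, 0], [0, -0.004, 0]], "hand": [0, 0]}}

```text
time_s: 13.85
ee_pos: [627.4, -93.0, 116.8]
ee_rot: [-180.0, -33.5, 10.3]
force: [0.6, -3.0, -3.2]
gripper_width: 17.7
gripper_force: 20.0
```

```bash
python3 chk.py; python3 - <<'E'
from rows import *
feet([(-158,74.6-.8*i) for i in range(1,3)],dy=1.5)
E
```

```text
t 13.85 G [-109.34 -148.27  132.52] grip 17.669236457476945 Floc [ 0.08 -3.08 -3.2 ] tq [-0.37  0.73 -0.4 ] th,e (np.float64(0.88826331174679), np.float64(-0.5847579753456627)) cmderr [ 0.12 -0.27  0.2 ]
[[-0.001, 0.0, -0.005], [-0.002, 0.0, -0.011]]
[[0.001, -0.002, 0.0], [0.001, -0.004, 0.0]]
```

Emit:
{"op": "apply_moves", "data": {"delta_pos": [[-0.001, 0, -0.005], [-0.002, 0, -0.011]], "rot": [[0.001, -0.002, 0], [0.001, -0.004, 0]], "hand": [0, 0]}}

```text
time_s: 14.02
ee_pos: [627.3, -93.1, 115.9]
ee_rot: [-180.0, -33.9, 10.2]
force: [-3.3, -2.5, 3.3]
gripper_width: 17.4
gripper_force: 20.0
```

```bash
python3 chk.py; python3 - <<'E'
from rows import *
feet([(-158,73-.8*i) for i in range(1,3)],dy=1.5)
E
```

```text
t 14.0167 G [-109.5  -148.33  131.51] grip 17.413272018772656 Floc [-3.67 -1.92  3.27] tq [-0.22  0.68 -0.27] th,e (np.float64(0.8827120170232068), np.float64(-0.5895291669649408)) cmderr [-0.08 -0.21 -0.18]
[[-0.001, -0.0, -0.005], [-0.002, -0.0, -0.01]]
[[0.0, -0.002, 0.0], [0.001, -0.004, 0.0]]
```

Contact: Fz jumped by 6 N at model z ≈ 73, close to the block top at 75. I'll slide gently along +x, keeping the light pressure.

```bash
python3 - <<'E'
from rows import *
setcmd([.002,0,.010],[-.001,.004,0])
feet([(-158+.8*i,72.8) for i in range(1,5)],dy=1.5)
E
```

```text
[[0.006, 0.001, -0.001], [0.012, 0.002, -0.0], [0.018, 0.003, 0.0], [0.025, 0.005, 0.001]]
[[0.0, -0.001, 0.0], [0.0, -0.001, 0.0], [0.0, -0.002, 0.0], [0.001, -0.002, 0.0]]
```

Emit:
{"op": "apply_moves", "data": {"delta_pos": [[0.006, 0.001, -0.001], [0.012, 0.002, 0], [0.018, 0.003, 0], [0.025, 0.005, 0.001]], "rot": [[0, -0.001, 0], [0, -0.001, 0], [0, -0.002, 0], [0.001, -0.002, 0]], "hand": [0, 0, 0, 0]}}

```text
time_s: 14.35
ee_pos: [629.4, -92.7, 116.0]
ee_rot: [-179.9, -34.0, 10.2]
force: [-6.3, -4.6, 3.5]
gripper_width: 17.4
gripper_force: 20.0
```

```bash
python3 chk.py; python3 - <<'E'
from rows import *
feet([(-154.8+.8*i,72.6) for i in range(1,5)],dy=1.5)
E
```

```text
t 14.35 G [-107.47 -148.28  131.61] grip 17.41273468747303 Floc [-7.05 -3.35  3.48] tq [-0.57  1.22 -0.43] th,e (np.float64(0.8967141927916504), np.float64(-0.5914832048491819)) cmderr [ 0.9  -0.04 -0.19]
[[0.006, 0.001, -0.001], [0.012, 0.002, -0.001], [0.018, 0.003, -0.001], [0.025, 0.004, -0.0]]
[[-0.0, -0.001, 0.0], [-0.0, -0.002, 0.0], [-0.0, -0.002, 0.0], [-0.0, -0.003, 0.0]]
```

Emit:
{"op": "apply_moves", "data": {"delta_pos": [[0.006, 0.001, -0.001], [0.012, 0.002, -0.001], [0.018, 0.003, -0.001], [0.025, 0.004, -0.001]], "rot": [[0, -0.001, 0], [0, -0.002, 0], [0, -0.002, 0], [0, -0.003, 0]], "hand": [0, 0, 0, 0]}}

```text
time_s: 14.68
ee_pos: [632.5, -92.2, 116.2]
ee_rot: [-180.0, -34.3, 10.3]
force: [-8.5, -4.8, 4.0]
gripper_width: 17.8
gripper_force: 20.0
```

```bash
python3 chk.py; python3 - <<'E'
from rows import *
feet([(-151.6+.8*i,72.2) for i in range(1,5)],dy=1.5)
E
```

```text
t 14.6833 G [-104.33 -148.33  131.77] grip 17.751242460651582 Floc [-9.21 -3.22  3.97] tq [-0.44  1.15 -0.38] th,e (np.float64(0.918522175421957), np.float64(-0.5942925374330241)) cmderr [ 0.72 -0.07 -0.4 ]
[[0.005, 0.001, -0.003], [0.012, 0.002, -0.002], [0.018, 0.003, -0.002], [0.024, 0.005, -0.002]]
[[0.0, -0.001, 0.0], [0.0, -0.001, 0.0], [0.0, -0.002, 0.0], [0.0, -0.002, 0.0]]
```

Emit:
{"op": "apply_moves", "data": {"delta_pos": [[0.005, 0.001, -0.003], [0.012, 0.002, -0.002], [0.018, 0.003, -0.002], [0.024, 0.005, -0.002]], "rot": [[0, -0.001, 0], [0, -0.001, 0], [0, -0.002, 0], [0, -0.002, 0]], "hand": [0, 0, 0, 0]}}

```text
time_s: 15.02
ee_pos: [635.6, -91.6, 115.8]
ee_rot: [180.0, -34.5, 10.3]
force: [-4.6, -3.5, -0.9]
gripper_width: 17.2
gripper_force: 20.0
```

```bash
python3 chk.py; python3 - <<'E'
from rows import *
feet([(-148.4+.8*i,72.) for i in range(1,5)],dy=1.5)
from h import *
a=viewer.grab_frame("scene")
np.save("a.npy",a["pixels"])
S1=cv2.resize(a["pixels"][195:255,205:285,::-1],(800,600),interpolation=cv2.INTER_CUBIC)
cv2.imwrite("pics/i.png",S1)
E
```

```text
t 15.0167 G [-101.25 -148.35  131.25] grip 17.240486021444763 Floc [-5.13 -2.6  -0.87] tq [-0.52  1.   -0.41] th,e (np.float64(0.9369177040902812), np.float64(-0.6001603558832136)) cmderr [ 0.53  0.   -0.15]
[[0.006, 0.001, -0.001], [0.013, 0.002, -0.0], [0.019, 0.003, -0.0], [0.025, 0.004, 0.0]]
[[0.001, -0.001, 0.0], [0.001, -0.002, 0.0], [0.001, -0.002, 0.0], [0.001, -0.002, 0.0]]
```

View pics/i.png

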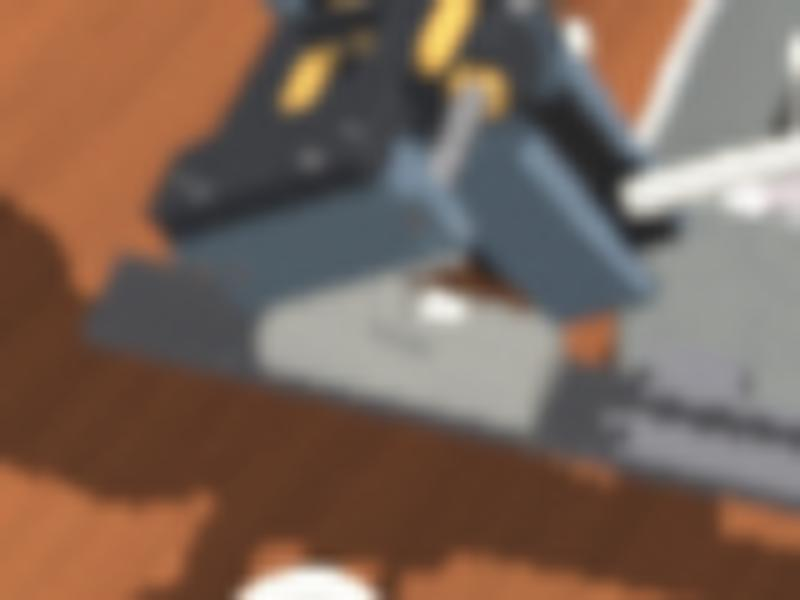

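The hole shows as a dark streak at (405,335) with the pin faintly just above it. Fz has fallen to -0.9, so the foot seems to be entering the hole. I'll lower it straight down and see.

```bash
python3 - <<'E'
from rows import *
setcmd([-.025,-.004,0],[-.001,.002,0])
feet([(-148.,71.4),(-147.8,70.6),(-147.7,69.8)],dy=1.5)
E
```

```text
[[0.002, 0.0, -0.005], [0.003, 0.0, -0.01], [0.003, 0.0, -0.015]]
[[0.001, -0.003, 0.0], [0.001, -0.005, 0.0], [0.002, -0.007, 0.0]]
```

Emit:
{"op": "apply_moves", "data": {"delta_pos": [[0.002, 0, -0.005], [0.003, 0, -0.01], [0.003, 0, -0.015]], "rot": [[0.001, -0.003, 0], [0.001, -0.005, 0], [0.002, -0.007, 0]], "hand": [0, 0, 0]}}

```text
time_s: 15.32
ee_pos: [636.9, -91.5, 113.6]
ee_rot: [-179.9, -35.1, 10.2]
force: [2.5, -0.9, -4.6]
gripper_width: 17.4
gripper_force: 20.0
```

```bash
python3 chk.py; python3 - <<'E'
from rows import *
feet([(-147.6,69),(-147.6,68),(-147.6,67)],dy=1.5)
E
```

```text
t 15.3167 G [-100.18 -148.45  129.03] grip 17.44129834840525 Floc [ 2.28 -1.33 -4.64] tq [-0.26  0.44 -0.27] th,e (np.float64(0.933769979566919), np.float64(-0.6125826290185714)) cmderr [-0.36 -0.14  0.15]
[[-0.001, -0.0, -0.005], [-0.002, -0.0, -0.011], [-0.004, -0.001, -0.018]]
[[-0.0, -0.002, 0.0], [0.0, -0.004, 0.0], [0.001, -0.007, 0.0]]
```

It's entering freely. Continuing down.

Emit:
{"op": "apply_moves", "data": {"delta_pos": [[-0.001, 0, -0.005], [-0.002, 0, -0.011], [-0.004, -0.001, -0.018]], "rot": [[0, -0.002, 0], [0, -0.004, 0], [0.001, -0.007, 0]], "hand": [0, 0, 0]}}

```text
time_s: 15.57
ee_pos: [637.1, -91.5, 112.3]
ee_rot: [-179.9, -35.8, 10.2]
force: [5.2, 0.6, -0.3]
gripper_width: 17.4
gripper_force: 20.0
```

```bash
python3 chk.py; python3 - <<'E'
from rows import *
feet([(-147.6,66),(-147.6,65),(-147.6,64)],dy=1.5)
E
```

```text
t 15.5667 G [-100.11 -148.46  127.59] grip 17.425273498938306 Floc [ 5.21 -0.31 -0.28] tq [ 0.1  -0.07 -0.09] th,e (np.float64(0.9273350570344139), np.float64(-0.6199605447581089)) cmderr [-1.09 -0.3  -0.7 ]
[[-0.001, 0.0, -0.006], [-0.002, -0.0, -0.012], [-0.004, -0.0, -0.019]]
[[0.0, -0.002, 0.0], [0.001, -0.005, 0.0], [0.001, -0.007, 0.0]]
```

Fx of +5 N means the pin leans on the front wall, so I'll shift +1.6 mm while lowering.

```bash
python3 - <<'E'
from rows import *
setcmd([.004,0,.019],[-.001,.007,0])
feet([(-146,66.6),(-145.8,65.6),(-145.8,64.6),(-145.8,63.6)],dy=1.5)
E
```

```text
[[0.012, 0.003, -0.002], [0.013, 0.003, -0.008], [0.011, 0.002, -0.014], [0.01, 0.002, -0.021]]
[[0.0, -0.002, 0.0], [0.001, -0.004, 0.0], [0.001, -0.007, 0.0], [0.002, -0.01, 0.0]]
```

Emit:
{"op": "apply_moves", "data": {"delta_pos": [[0.012, 0.003, -0.002], [0.013, 0.003, -0.008], [0.011, 0.002, -0.014], [0.01, 0.002, -0.021]], "rot": [[0, -0.002, 0], [0.001, -0.004, 0], [0.001, -0.007, 0], [0.002, -0.01, 0]], "hand": [0, 0, 0, 0]}}

```text
time_s: 15.9
ee_pos: [636.9, -91.5, 108.5]
ee_rot: [-179.9, -36.5, 10.2]
force: [0.7, -1.2, -2.9]
gripper_width: 17.7
gripper_force: 20.0
```

```bash
python3 chk.py; python3 - <<'E'
from rows import *
feet([(-145.5,62.8),(-145.5,62),(-145.5,61.2)],dy=1.5)
E
```

```text
t 15.9 G [-100.53 -148.43  123.63] grip 17.748893800332283 Floc [ 0.46 -1.28 -2.87] tq [-0.24  0.68 -0.26] th,e (np.float64(0.9053437020203186), np.float64(-0.6395987721693066)) cmderr [ 0.34 -0.05  0.6 ]
[[0.001, 0.0, -0.005], [-0.0, 0.0, -0.01], [-0.001, -0.0, -0.015]]
[[0.0, -0.002, 0.0], [0.0, -0.004, 0.0], [0.001, -0.006, 0.0]]
```

Emit:
{"op": "apply_moves", "data": {"delta_pos": [[0.001, 0, -0.005], [0, 0, -0.01], [-0.001, 0, -0.015]], "rot": [[0, -0.002, 0], [0, -0.004, 0], [0.001, -0.006, 0]], "hand": [0, 0, 0]}}

```text
time_s: 16.15
ee_pos: [636.9, -91.4, 106.9]
ee_rot: [-179.9, -37.1, 10.2]
force: [0.3, -1.5, -3.2]
gripper_width: 17.4
gripper_force: 20.0
```

```bash
python3 chk.py; python3 - <<'E'
from rows import *
feet([(-145.5,60.4),(-145.5,59.6)],dy=1.5)
E
```

```text
t 16.15 G [-100.64 -148.39  121.89] grip 17.353683672315036 Floc [ 0.06 -1.54 -3.19] tq [-0.24  0.77 -0.24] th,e (np.float64(0.8960084803825201), np.float64(-0.6482611867449518)) cmderr [ 0.19 -0.09  0.43]
[[-0.002, -0.0, -0.005], [-0.003, -0.0, -0.01]]
[[0.0, -0.002, 0.0], [0.001, -0.004, 0.0]]
```

Emit:
{"op": "apply_moves", "data": {"delta_pos": [[-0.002, 0, -0.005], [-0.003, 0, -0.01]], "rot": [[0, -0.002, 0], [0.001, -0.004, 0]], "hand": [0, 0]}}

```text
time_s: 16.32
ee_pos: [636.9, -91.5, 106.2]
ee_rot: [-179.9, -37.5, 10.2]
force: [-2.8, -0.7, 2.1]
gripper_width: 17.7
gripper_force: 20.0
```

```bash
python3 chk.py; python3 - <<'E'
from rows import *
feet([(-145.5,58.9),(-145.5,58.2)],dy=1.5)
E
```

```text
t 16.3167 G [-100.81 -148.42  121.16] grip 17.654821850390572 Floc [-2.87 -0.19  2.09] tq [-0.12  0.56 -0.2 ] th,e (np.float64(0.8912733180649164), np.float64(-0.6517351563546068)) cmderr [-0.11 -0.05 -0.12]
[[-0.001, -0.001, -0.005], [-0.002, -0.001, -0.009]]
[[-0.0, -0.002, 0.0], [0.0, -0.003, 0.0]]
```

The bottom was reached 13–14 mm below the block-top contact, so the foot is on the rail. I'll ease the pin to the front wall so that letting go won't jolt it.

```bash
python3 - <<'E'
from rows import *
setcmd([.002,.001,.009],[0,.003,0])
feet([(-146.3,59.8),(-147,59.8),(-147.6,59.8),(-147.6,59.8)],dy=1.5)
E
```

```text
[[-0.006, -0.002, 0.001], [-0.011, -0.003, 0.0], [-0.016, -0.003, -0.0], [-0.016, -0.003, -0.0]]
[[-0.001, 0.001, 0.0], [-0.001, 0.002, 0.0], [-0.001, 0.002, 0.0], [-0.001, 0.002, 0.0]]
```

Emit:
{"op": "apply_moves", "data": {"delta_pos": [[-0.006, -0.002, 0.001], [-0.011, -0.003, 0], [-0.016, -0.003, 0], [-0.016, -0.003, 0]], "rot": [[-0.001, 0.001, 0], [-0.001, 0.002, 0], [-0.001, 0.002, 0], [-0.001, 0.002, 0]], "hand": [0, 0, 0, 0]}}

```text
time_s: 16.65
ee_pos: [636.2, -91.6, 106.3]
ee_rot: [-180.0, -37.3, 10.2]
force: [8.1, 1.3, -7.4]
gripper_width: 17.4
gripper_force: 20.0
```

```bash
python3 chk.py
```

```text
t 16.65 G [-101.43 -148.44  121.26] grip 17.413159145959042 Floc [ 8.24 -0.14 -7.43] tq [ 0.01  0.   -0.2 ] th,e (np.float64(0.8877005876508535), np.float64(-0.6504450275891779)) cmderr [-1.38 -0.27 -0.19]
```

Emit:
{"op": "apply_moves", "data": {"delta_pos": [[0.005, 0, -0.002], [0.005, 0, -0.002], [0.005, 0, -0.002], [0.005, 0, -0.002]], "rot": [[0, 0, 0], [0, 0, 0], [0, 0, 0], [0, 0, 0]], "hand": [0, 0, 0, 0], "newtons": 4}}

```text
time_s: 16.98
ee_pos: [636.1, -91.7, 106.4]
ee_rot: [-180.0, -37.3, 10.3]
force: [5.3, 2.5, -1.8]
gripper_width: 17.7
gripper_force: 4.0
```

Emit:
{"op": "apply_moves", "data": {"delta_pos": [[0, 0, 0], [0, 0, 0], [0, 0, 0], [0, 0, 0], [0, 0, 0]], "rot": [[0, 0, 0], [0, 0, 0], [0, 0, 0], [0, 0, 0], [0, 0, 0]], "hand": [0.22, 0.25, 0.29, 0.29, 0.29]}}

```text
time_s: 17.4
ee_pos: [635.2, -91.9, 105.7]
ee_rot: [-180.0, -37.2, 10.2]
force: [0.1, 0.1, -0.5]
gripper_width: 26.3
gripper_force: 0.0
```

```bash
python3 chk.py; python3 - <<'E'
from rows import *
setcmd([.005,0,-.002],[0,0,0])
p,R=cmd();z=R.as_matrix()[:,2];print([[round(float(v),3) for v in -z*b/120] for b in(5,10,15,20,30,40,55,70,85,100)])
E
```

```text
t 17.4 G [-102.46 -148.57  120.68] grip 26.34276175716103 Floc [ 0.11  0.12 -0.51] tq [-0.05  0.32 -0.02] th,e (np.float64(0.8780670167205453), np.float64(-0.6520347587507251)) cmderr [-0.37  0.06  0.41]
[[-0.025, -0.004, 0.033], [-0.05, -0.009, 0.066], [-0.074, -0.013, 0.1], [-0.099, -0.018, 0.133], [-0.149, -0.027, 0.199], [-0.198, -0.036, 0.265], [-0.273, -0.049, 0.365], [-0.347, -0.063, 0.465], [-0.422, -0.076, 0.564], [-0.496, -0.09, 0.664]]
```

Emit:
{"op": "apply_moves", "data": {"delta_pos": [[-0.025, -0.004, 0.033], [-0.05, -0.009, 0.066], [-0.074, -0.013, 0.1], [-0.099, -0.018, 0.133]], "rot": [[0, 0, 0], [0, 0, 0], [0, 0, 0], [0, 0, 0]], "hand": [0.29, 0.29, 0.29, 0.29]}}

```text
time_s: 17.73
ee_pos: [623.2, -94.1, 122.3]
ee_rot: [-180.0, -37.3, 10.3]
force: [-0.0, -0.9, 0.1]
gripper_width: 26.1
gripper_force: 0.0
```

```bash
python3 chk.py
```

```text
t 17.7333 G [-114.65 -148.59  137.29] grip 26.05755419852822 Floc [-0.21 -0.89  0.14] tq [-0.01  0.3   0.  ] th,e (np.float64(0.8731911937814512), np.float64(-0.5549625817332141)) cmderr [ 12.21   2.26 -16.44]
```

Free of forces. Backing off well clear.

Emit:
{"op": "apply_moves", "data": {"delta_pos": [[-0.05, -0.009, 0.066], [-0.1, -0.018, 0.133], [-0.173, -0.031, 0.232], [-0.25, -0.045, 0.33], [-0.4, -0.07, 0.53], [-0.6, -0.1, 0.7], [-0.6, -0.1, 0.7], [-0.6, -0.1, 0.7]], "rot": [[0, 0, 0], [0, 0, 0], [0, 0, 0], [0, 0, 0], [0, 0, 0], [0, 0, 0], [0, 0, 0], [0, 0, 0]], "hand": [0.29, 0.29, 0.29, 0.29, 0.29, 0.29, 0.29, 0.29]}}

```text
time_s: 18.4
ee_pos: [551.2, -106.6, 207.6]
ee_rot: [179.9, -37.4, 10.3]
force: [-0.2, 0.4, 0.3]
gripper_width: 26.4
gripper_force: 0.0
```

Emit:
{"op": "apply_moves", "data": {"delta_pos": [[-0.3, -0.2, 0.3], [-0.8, -0.5, 0.5], [-0.8, -0.5, 0.5], [-0.8, -0.5, 0.5], [-0.8, -0.5, 0.5], [-0.8, -0.5, 0.5]], "rot": [[0, 0, 0], [0, 0, 0], [0, 0, 0], [0, 0, 0], [0, 0, 0], [0, 0, 0]], "hand": [0.29, 0.29, 0.29, 0.29, 0.29, 0.29]}}

```text
time_s: 18.9
ee_pos: [455.7, -166.1, 264.9]
ee_rot: [-179.9, -37.2, 10.1]
force: [0.3, 0.2, -0.2]
gripper_width: 26.7
gripper_force: 0.0
```

```bash
python3 - <<'E'
from rows import *
a=viewer.grab_frame("scene");s=env.state();print(s["time_s"],s["force"],s["ee_pos"])
cv2.imwrite("pics/j.png",cv2.resize(a["pixels"][120:300,170:410,::-1],(800,600),interpolation=cv2.INTER_CUBIC))
for n in("prop","prop_foot","lid"):
    r=spotter.landmark_of(a,n);print(n,r[0] if r else None)
P=pivot(.87);print(proj(a,W(np.array([P[0],-150,P[1]]))))
E
```

```text
18.95 [0.20027138 0.66512228 0.11146175] [ 455.93052431 -165.43512866  264.50743852]
prop {'position': [327.3, 195.1], 'score': 0.8}
prop_foot {'position': [244.3, 231.4], 'score': 0.77}
lid {'position': [301.4, 146.6], 'score': 0.73}
[327.55057732 198.58261922]
```

View pics/j.png

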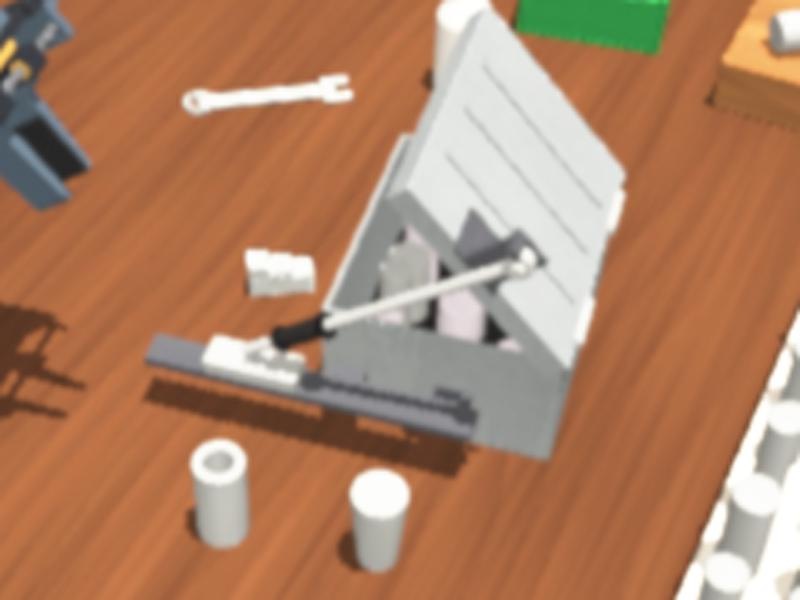

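The lid stands propped, with the rod running from (525,262) to its foot in the middle of the block at about (257,350). The gripper is clear and the other things are in their places, so I'm handing in.

```bash
python3 -c "
from workcell import env
print(env.job_done())"
```

```text
the job is handed in; nothing more can be done
None
```

The lid stands propped open at about 0.87 rad with the rod's foot in the stay block's hole; the arm has let go and is clear of everything, and the job was handed in at about 19 s.

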